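# Clamp the black specimen with the chuck's bayonet lock collar

## Task

Set the black resin specimen upright on the seat in the middle of the specimen chuck while its collar is still open and let go of it. Then clamp it: press the knurled lock collar down against its spring, turn it clockwise (seen from above) under the track until it comes up against the end stop at the green mark, and release it so that it springs up again, locked. Leave the beige and the pale specimens where they stand.

Things in the scene. Friction and masses are not known exactly. Their poses are not given: they have to be found in the camera images.
- black_centre (a point): centre of the black resin specimen, an upright solid cylinder 32 mm in diameter, 20 mm high, light cross on top; z axis up. Loose on the table, beside a beige and a pale one. Grip its upper half, so that the fingertips stay above the collar when it is set down.
- chuck_seat (a point): centre of the chuck's round seat, 56 mm above the table; z up. The specimen stands here, its top 14 mm above the raised collar. Round the seat three brass jaws, 5.5 mm high, stand 20 mm from the axis with the collar at 0; turning the collar drives them in, sprung, until they centre and hold the specimen.
- chuck: fixed chuck, origin on its axis at table height: dark square plate 104 mm wide, 12 mm thick, with a red dot (open). On it a track ring, 82 mm across, its top 32 mm above the table, with a green mark (locked). The track is set at a different angle on each chuck, which is not given: find the stop by feel or look for the green mark.
- collar_grip (a point): centre of the knurled lock collar, half-way up it, on the chuck axis; x axis to its white index line, z up. A dark ring 62 mm outside, 49 mm inside, 22 mm high; raised, it spans 40 to 62 mm above the table. Grip it across the outside at any angle, fingertips kept above the track (over 40 mm) also when it is pressed 7 mm down.
- lock_collar (a joint): turn of the collar, rad, growing clockwise from above; starts open, 0 to 0.3; about 0.1 N m turns it. Two pins under it must pass below a roof that starts at 0.5 to 1.0 and is 1 rad long; behind it lie a notch 0.3 rad long and a rigid end stop. Pins meet the stop at 1.70 to 2.25 rad, differing from chuck to chuck; feel for it.
- collar_lift (a joint): height of the collar, m: 0 raised, -0.007 fully down. A spring lifts it with about 4 N at the top, 8 N at the bottom. The pins pass under the roof only below -0.0045. Let go of under the roof, it stays at -0.004 and keeps its angle, so it can be regrasped; let go of in the notch, it springs up to 0: locked.
- beige_sample: beige specimen, 32 mm in diameter, 22 mm high, origin at the centre of its underside; leave alone
- pale_sample: pale greenish-white specimen, 32 mm in diameter, 24 mm high, origin at the centre of its underside; leave alone

How it is judged (in metres and radians):
On the way, in this order (a step that is already met when the one before it is completed fails the run):
1. the black specimen stands upright on the seat, let go of, with the collar still open (z of black_centre in the frame of chuck_seat between 0.007 and 0.013 m and angle between black_centre's own z axis and vertical below 0.12 rad and horizontal distance between black_centre and chuck_seat below 0.008 m and value of joint lock_collar below 0.6 rad and contact force between the fingers and black_sample below 0.1 N), for 0.2 s.
2. the collar is pressed down and turned under the roof of the track (value of joint lock_collar above 1 rad and value of joint collar_lift below -0.003 m), for 0.05 s.
3. the collar has sprung up in the notch at the green mark (value of joint lock_collar above 1.45 rad and value of joint collar_lift above -0.0015 m), for 0.2 s.
At the end, for the whole second after the job is handed in: The black specimen is upright (0.12 rad) and at rest on the seat (3 mm), within 2.5 mm of the chuck axis; the collar is past 1.45 rad and raised to within 1.5 mm of its top, locked in the notch; the beige and pale specimens are within 30 mm of where they stood (all of step 3 and z of black_centre in the frame of chuck_seat between 0.007 and 0.013 m and angle between black_centre's own z axis and vertical below 0.12 rad and horizontal distance between black_centre and chuck_seat below 0.0025 m and linear speed of black_sample below 0.01 m/s and velocity of joint lock_collar below 0.05 rad/s and distance of each of beige_sample, pale_sample from where it was at the start of the episode below 0.03 m); the robot touches nothing.
It fails at once if the beige or the pale specimen is moved by more than 30 mm or tipped (distance of any of beige_sample, pale_sample from where it was at the start of the episode above 0.03 m or angle between any of beige_sample, pale_sample's own z axis and vertical above 0.6 rad).
It also fails if it takes over 64 s, if anything falls off the work surface, if the arm or the gripper's body presses on something with over 40 N, if the wrist force passes 120 N, or if a joint passes its speed limit or range.

## Robot

A 7-joint arm with a two-finger parallel gripper is mounted at the origin on a cart in front of the work surface, level with it; the furniture and walls round the work are solid. World frame = base frame: x ahead of the robot, y to its left, z up, the work surface at z = 0. Lengths are in mm, angles in degrees, forces in N, time in s.
With the tool pointing down it reaches from about 425 to 875 mm from the base axis. Payload 4.7 kg.
Tool frame: the origin (TCP) lies on the front face of the gripper's body, between the roots of the fingers; the fingertips stand 70 mm ahead of it and the grasp point (between the pads) lies 51 mm ahead of it; y points along the fingers, x is the direction in which the jaws open and shut, and the axes are right-handed (so a half turn about y gives the same grasp; the last joint's range is limited). The gripper opens to 87 mm and grips with 3 to 60 N. Pads are 19 mm wide; open, the fingers measure 117 mm over their backs; the gripper's body (75 mm by 190 mm) begins 51 mm behind the grasp point.
Start: joints at [72.256, 18.392, -4.016, 83.108, 1.295, 78.541, -3.26], TCP at [206.793, -616.243, 292.287] pointing down, gripper open.
Joint ranges: [-163.93, 163.93], [-17.29, 119.83], [-79.2, 71.16], [3.27, 140.29], [-89.18, 269.18], [5.43, 117.66], [-154.24, 154.24]. Speed limits (degrees/s): [147.25, 147.25, 180, 180, 180, 180, 180].

## Interface

Orientations are given as [roll, pitch, yaw] about the fixed x, y, z axes, in that order (R = Rz(yaw) Ry(pitch) Rx(roll)).
In Python, from bench import bot gives the robot as it stands.
- The arm moves only by the shell command python3 -m crank 'ROWS' [FORCE]. ROWS is JSON, a list of rows, each a list of 3 entries, a list of its own where there are three numbers: the shift along the tool's x, y, z in cm, then the turn, a rotation vector about the tool's x, y, z in rad, then the finger opening in cm, from 0 to 8.7. A call has 1 to 20 rows; each row is the pose to reach, as a shift and turn from the pose measured when the call began, along the tool's axes at that moment; what a row does not reach only later rows make up. A row lasts 1/8 s, in which the tool goes at most 62.5 mm and 10.7 degrees, less where a joint would pass 70% of its speed; a pose out of reach is approached as far as the arm can. A call with a gripper value outside its range is refused whole. The fingers move at their own pace and stop on an object; FORCE is the grip in N (left out, the last holds). Time passes only in rows, so rows that repeat a pose let the fingers close. It gives the time, the measured TCP pose, the force and the opening at its end, in the units of the state.
- bot.observe(): the state, without advancing time (a new reading comes with each control period).
- bot.capture(name): name is "scene" or "top" or "wrist"; returns a dict with "color" (480x640x3 uint8, red, green, blue), "z_map" (480x640 float32, mm along the optical axis (not along the pixel's ray), 0 where there is no reading), "camera_matrix" (3x3 intrinsics, pixels), "k1" (the pictures are not rectified: a ray, as slopes to the right and down, at radius r is drawn at 1 + k1 r^2 times it, then the intrinsics apply), "eye" and "rotation" of the camera in the world; the wrist camera has in their place "hand_eye" (4x4, takes a point from camera to tool coordinates, whose origin is the TCP and whose axes are the tool frame's). Camera axes: x right, y up, looking along -z (the intrinsics and any distortion apply to the point x, -y, -z); pixel columns grow to the right and rows downward; lengths in mm; the calibration is good to about 2 mm. A picture is of the moment at which its call begins: read the wrist's pose just before it.
- bot.hand_in(): hands the job in, once; it reports no verdict.
The state is a dict: "time": time; "q": joint angles; "qd": joint speeds; "effort": joint torques, N m; "position": TCP position; "orientation": TCP orientation; "wrist_force": force on the tool from outside, world axes, zero at the start; "moment": the same for the moment, N m; "width": finger opening in mm.
Only numpy, scipy, OpenCV 4.12 (cv2) and the standard library are available. Lean on these libraries where they do the work, as an engineer would, in place of code of your own. Each camera call takes 0.05 s, during which the arm holds its last target. There are 200 camera calls.

## Working session

There is one attempt and no reset: what is moved stays moved. The work goes in short steps, Python scripts to look and compute and a shell command to move; the robot and the scene stay as the last step left them, time stands still between calls to the robot, and variables do not carry over. Pictures are saved under pics/ and viewed, about 8 in all and at most 12, crops included, and the job is handed in when it is done.

```bash
ls; mkdir -p pics
python3 - <<'E'
from bench import bot
import cv2,numpy as np
s=bot.observe();print(s)
for n in("scene","top"):
    c=bot.capture(n);cv2.imwrite(f"pics/{n}0.png",c["color"][:,:,::-1]);np.savez(f"{n}0.npz",**c)
    print(n,c["camera_matrix"],c["k1"],c["eye"],c["rotation"])
E
```

```text
pics
{'time': 0.0, 'q': array([72.25564249, 18.43896619, -4.01588515, 83.17716091,  1.29573718,
       78.54228664, -3.26146035]), 'qd': array([-0.02847277, -0.03161782, -0.09042425,  0.06167392,  0.06303713,
       -0.02272448,  0.07616736]), 'effort': array([-3.89510287e-04, -4.91285419e+01, -4.03964818e-01, -3.12524843e+01,
       -6.36920985e-02,  4.38659429e-02,  2.01339521e-04]), 'position': array([ 206.62557036, -615.81457572,  291.14272542]), 'orientation': array([-90.00658016,   0.11312128, -71.44682689]), 'wrist_force': array([ 0.37543659, -0.67018016, -0.48448771]), 'moment': array([0.02768216, 0.02290549, 0.06747983]), 'width': 86.80896362709247}
scene [[489.48331991   0.         322.13612585]
 [  0.         489.48331991 241.46930267]
 [  0.           0.           1.        ]] -0.09905290544529577 [  39.34435688 -522.25593907  587.6255979 ] [ 50.45034593   0.22423924 -47.19541008]
top [[435.68292379   0.         315.54361902]
 [  0.         435.68292379 237.97379854]
 [  0.           0.           1.        ]] -0.05459756484815388 [378.23948167 -59.85919762 910.10669981] [  9.08487937  -1.14402212 -89.54337797]
```

View pics/scene0.png

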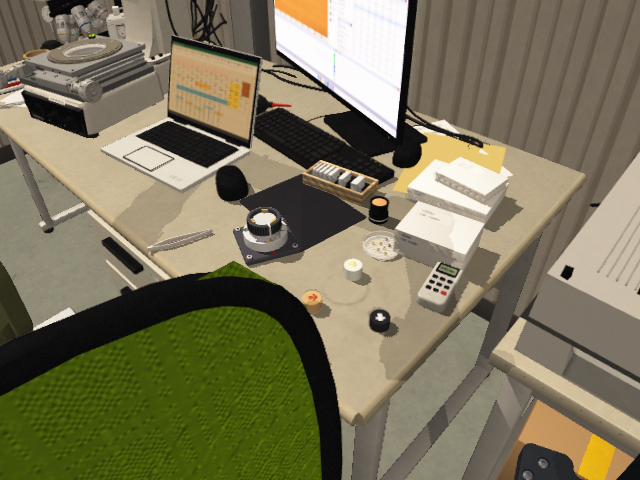

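View pics/top0.png

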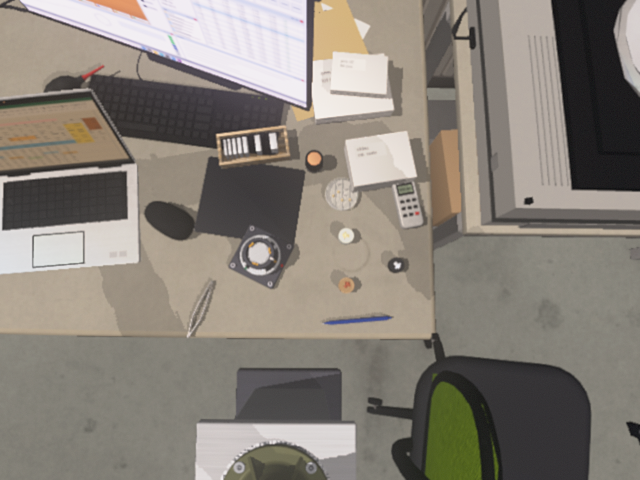

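Scene view: the chuck is near (265,235), black specimen (379,320), beige (312,300) and pale (353,268). Top view: the chuck is at (262,254), black (397,265), beige (346,285) and pale (346,236).

```bash
cat > h.py <<'E'
import numpy as np,cv2
from scipy.spatial.transform import Rotation as R
def rays(c,uv):
    k=c["camera_matrix"];uv=np.atleast_2d(np.array(uv,float))
    d=(uv-[k[0,2],k[1,2]])/[k[0,0],k[1,1]]
    p=d.copy()
    for _ in range(20): p=d/(1+float(c["k1"])*(p**2).sum(1,keepdims=True))
    return np.c_[p[:,0],-p[:,1],-np.ones(len(p))]
def pose(c,s=None):
    if "eye" in c: return R.from_euler("xyz",c["rotation"],degrees=True).as_matrix(),np.array(c["eye"])
    T=toolT(s)@np.array(c["hand_eye"]);return T[:3,:3],T[:3,3]
def toolT(s):
    T=np.eye(4);T[:3,:3]=R.from_euler("xyz",s["orientation"],degrees=True).as_matrix();T[:3,3]=s["position"];return T
def plane(c,uv,z,s=None):
    M,e=pose(c,s);d=rays(c,uv)@M.T
    return e+d*((z-e[2])/d[:,2:3])
def depth(c,uv,s=None):
    M,e=pose(c,s);uv=np.atleast_2d(np.array(uv));r=rays(c,uv)
    return e+(r*c["z_map"][uv[:,1].astype(int),uv[:,0].astype(int)][:,None])@M.T
E
python3 - <<'E'
from h import *
c=dict(np.load("top0.npz"));d=dict(np.load("scene0.npz"))
np.set_printoptions(precision=1,suppress=True)
for n,uv,z,uw in(("black",(397,265),20,(379,316)),("pale",(346,236),24,(353,264)),("beige",(346,285),22,(312,297)),("chuck",(261,254),58,(264,222))):
    print(n,plane(c,uv,z),depth(c,uv),plane(d,uw,z),depth(d,uw))
E
```

```text
black [[ 466.2 -244.9   20. ]] [[ 466.1 -244.6   21.4]] [[ 469.  -240.8   20. ]] [[ 469.8 -240.3   19. ]]
pale [[ 524.9 -139.3   24. ]] [[ 524.9 -139.3   24.3]] [[ 529.9 -137.    24. ]] [[ 528.3 -138.2   25.8]]
beige [[ 424.2 -139.2   22. ]] [[ 424.1 -139.    24.7]] [[ 427.2 -137.9   22. ]] [[ 426.  -139.1   23.8]]
chuck [[481.5  31.2  58. ]] [[481.9  31.5  55. ]] [[478.3  28.9  58. ]] [[479.   29.8  57.2]]
```

Run:
```python
from h import *
c=dict(np.load("top0.npz"))
v,u=np.mgrid[0:480:4,0:640:4];uv=np.c_[u.ravel(),v.ravel()]
p=depth(c,uv);p=p[c["z_map"][uv[:,1],uv[:,0]]>0]
for y in range(-900,400,100):
    print(y,[int(q[:,2].max()) if len(q:=p[(abs(p[:,1]-y)<50)&(abs(p[:,0]-x)<50)]) else None for x in range(-200,900,100)])
from bench import bot
s=bot.observe();print(bot.capture("wrist")["hand_eye"])
print(toolT(s)[:3,:3].T@(np.array([467,-243,200])-s["position"]))
```

```text
-900 [None, None, None, None, -711, -713, -711, -713, -550, -718, None]
-800 [None, None, -220, -220, -222, -710, -710, 39, -547, -716, None]
-700 [None, None, -219, -219, -219, -713, -711, 87, 194, -713, None]
-600 [None, None, -219, -220, 238, -713, -711, 76, 214, 218, 243]
-500 [None, None, None, -221, 299, -246, -717, 88, 196, 196, 197]
-400 [-715, -711, -609, -225, -127, -253, None, 86, 180, 170, 169]
-300 [-710, -713, 8, 285, 352, 230, 4, 23, 58, 58, 3]
-200 [-712, -719, 3, 3, -621, 2, 22, 25, 58, 61, 60]
-100 [None, None, 3, 22, -613, 3, 24, 26, 54, 440, 427]
0 [None, None, None, 54, -13, 3, 33, 64, 6, 438, 435]
100 [None, None, 1, 18, -12, 2, 30, 63, 11, 37, 387]
200 [None, None, 0, 3, -624, 9, 12, 42, 43, 20, 338]
300 [-715, -709, -711, -711, -710, 3, 4, 33, 40, 220, 26]
[[ 9.99999418e-01  9.24456767e-04  5.56003085e-04 -2.14039948e-02]
 [ 3.11207460e-04  2.46275271e-01 -9.69199873e-01 -9.33217246e+01]
 [-1.03291319e-03  9.69199482e-01  2.46274840e-01  6.68594617e+01]
 [ 0.00000000e+00  0.00000000e+00  0.00000000e+00  1.00000000e+00]]
[-270.5330374    91.6821167   365.47848399]
```

```bash
python3 -m crank '[[[2,-6,6],[0,0,0],8.7],[[5,-6,14],[0,0,0],8.7],[[7.6,-6,22.8],[0,0,0],8.7],[[7.6,-6,22.8],[0,0,0],8.7],[[7.6,-6,22.8],[0,0,0],8.7],[[2,-4,25],[0,0,0],8.7],[[-4,-2,27],[0,0,0],8.7],[[-10,0,29],[0,0,0],8.7],[[-16,2,31],[0,0,0],8.7],[[-22,4,34],[0,0,0],8.7],[[-27,6,36.5],[0,0,0],8.7],[[-27,9.1,36.5],[0,0,0],8.7],[[-27,9.1,36.5],[0,0,0],8.7],[[-27,9.1,36.5],[0,0,0],8.7]]'
python3 - <<'E'
from h import *
from bench import bot
s=bot.observe();c=bot.capture("wrist");cv2.imwrite("pics/w1.png",c["color"][:,:,::-1]);np.savez("w1.npz",**c)
print(s["time"],s["position"],s["orientation"],s["q"],s["wrist_force"],c["camera_matrix"],c["k1"])
E
```

```text
time: 1.9
position: [466.5, -245.8, 201.9]
orientation: [-90.0, -0.0, -71.6]
wrist_force: [-0.1, 0.5, 1.0]
width: 87.0
1.9 [ 466.54548906 -245.7851524   201.90769885] [-8.99799354e+01 -1.29467073e-02 -7.15878644e+01] [ 41.85228254   8.17365587 -18.26596901 106.56258934   2.79883861
  65.67254791 -48.98084027] [-0.12923069  0.50195505  0.96813473] [[366.93071134   0.         326.89885682]
 [  0.         366.93071134 238.3540312 ]
 [  0.           0.           1.        ]] -0.03396429090979888
```

View pics/w1.png

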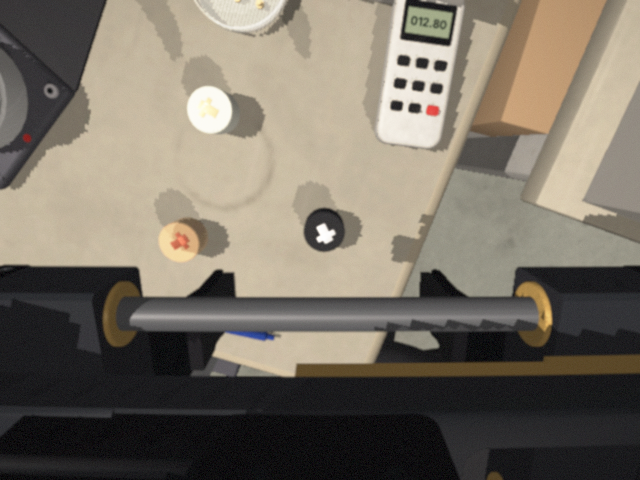

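Wrist view: black cross at (326,233), pale at (210,110), beige at (180,241). A red dot shows on the chuck plate at (27,138).

Run:
```python
from h import *
from bench import bot
s=bot.observe();c=dict(np.load("w1.npz"))
im=c["color"].astype(int)[205:255,300:350]
m=(im.min(2)>150)&(im.max(2)-im.min(2)<30);v,u=np.nonzero(m);print(len(u),u.mean()+300,v.mean()+205)
p=plane(c,[(u.mean()+300,v.mean()+205)],20,s)[0];print(p)
print(toolT(s)[:3,:3].T@(np.array([p[0],p[1],51+14])-s["position"]), plane(c,[(210,107),(180,238)],23,s))
```

```text
247 324.43724696356276 233.68421052631578
[ 466.98762847 -243.91644712   20.        ]
[ -2.04217375 137.287432     0.59989252] [[ 529.81317688 -137.92378293   23.        ]
 [ 429.46095031 -139.11992571   23.        ]]
```

```bash
python3 -m crank '[[[-0.2,4,0],[0,0,0],8.7],[[-0.2,8,0.05],[0,0,0],8.7],[[-0.2,11,0.05],[0,0,0],8.7],[[-0.2,12.2,0.05],[0,0,0],8.7],[[-0.2,12.2,0.05],[0,0,0],8.7],[[-0.2,12.2,0.05],[0,0,0],2.8],[[-0.2,12.2,0.05],[0,0,0],2.8],[[-0.2,12.2,0.05],[0,0,0],2.8],[[-0.2,12.2,0.05],[0,0,0],2.8],[[-0.2,12.2,0.05],[0,0,0],2.8],[[-0.2,12.2,0.05],[0,0,0],2.8]]' 20
```

```text
time: 3.32
position: [466.9, -244.0, 80.3]
orientation: [-89.9, -0.0, -71.6]
wrist_force: [0.0, 0.8, -0.1]
width: 35.5
```

```bash
python3 -m crank '[[[0,0,0],[0,0,0],2.8],[[0,0,0],[0,0,0],2.8],[[0,-5,0],[0,0,0],2.8],[[0,-9,0],[0,0,0],2.8],[[-4,-13,1.6],[0,-0.18,0],2.8],[[-8,-13,3.2],[0,-0.36,0],2.8],[[-12,-13,4.8],[0,-0.54,0],2.8],[[-16,-13,6.4],[0,-0.72,0],2.8],[[-19.9,-13,8],[0,-0.9,0],2.8],[[-19.9,-13,8],[0,-1.08,0],2.8],[[-19.9,-13,8],[0,-1.25,0],2.8],[[-19.9,-13,8],[0,-1.25,0],2.8],[[-19.9,-13,8],[0,-1.25,0],2.8]]'
python3 - <<'E'
from h import *
from bench import bot
s=bot.observe();c=bot.capture("wrist");cv2.imwrite("pics/w2.png",c["color"][:,:,::-1]);np.savez("w2.npz",**c)
print(s["time"],s["position"],s["orientation"],s["q"],s["wrist_force"])
E
```

```text
time: 4.95
position: [479.8, -30.0, 210.2]
orientation: [-90.0, -0.1, -0.2]
wrist_force: [-1.3, -0.4, 0.3]
width: 31.4
4.95 [479.78984306 -29.9590376  210.18630731] [-9.00178134e+01 -6.83775526e-02 -1.65960160e-01] [ 32.21204292   2.66941814 -32.32893772 111.58766318   1.58093002
  66.095996    -0.8937869 ] [-1.31354848 -0.438799    0.29674496]
```

View pics/w2.png

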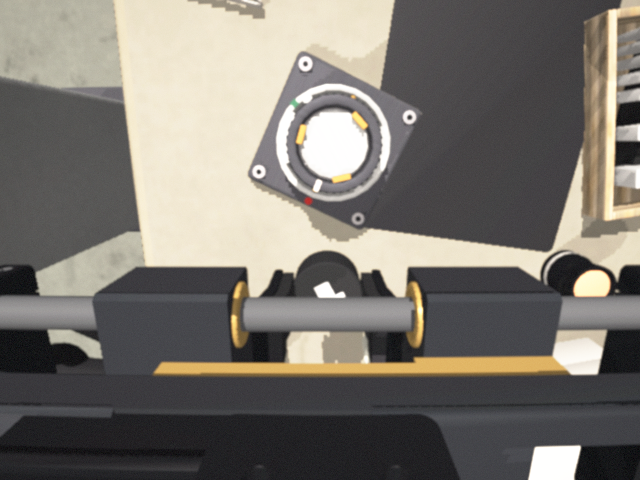

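The wrist view shows the black specimen held at (328,290). The chuck axis is near (333,142), red dot (308,201), white index (318,185), green mark (296,103), so about 110–115° clockwise to the mark.

```bash
cat > ch.py <<'E'
from h import *
def circ(p):
    A=np.c_[2*p[:,:2],np.ones(len(p))];x=np.linalg.lstsq(A,(p[:,:2]**2).sum(1),rcond=None)[0];return x[:2],np.sqrt(x[2]+x[:2]@x[:2])
def rob(p):
    for _ in range(5):
        c,r=circ(p);e=abs(np.hypot(*(p[:,:2]-c).T)-r);p=p[e<max(1.0,1.5*np.median(e))]
    return c,r,len(p)
E
python3 - <<'E'
from ch import *
from bench import bot
s=bot.observe();c=dict(np.load("w2.npz"));im=c["color"]
g=im.min(2);uc=np.array([333,142])
v,u=np.mgrid[0:480,0:640];rr=np.hypot(u-uc[0],v-uc[1])
m=((g>140)&(rr<66)).astype(np.uint8)
cs,h=cv2.findContours(m,cv2.RETR_CCOMP,cv2.CHAIN_APPROX_NONE)
hull=np.vstack([q[:,0] for q in cs if len(q)>15]);hull=cv2.convexHull(hull)[:,0]
print("track",rob(plane(c,hull,32,s)))
for i,q in enumerate(cs):
    if len(q)>40:
        q=q[:,0];r=np.hypot(*(q-uc).T)
        print(h[0][i][3],len(q),r.min(),r.max(),[ (z,)+rob(plane(c,q,z,s)) for z in (32,40,56,62)])
E
```

```text
track (array([484.12964412,  38.11351462]), np.float64(41.42160025620351), 45)
-1 195 27.65863337187866 36.49657518178932 [(32, array([484.79167213,  37.57034222]), np.float64(24.137994217183394), 143), (40, array([484.63690055,  37.55735069]), np.float64(23.426730876356288), 143), (56, array([484.31158642,  37.53706069]), np.float64(22.019251365953053), 147), (62, array([484.19099118,  37.53216139]), np.float64(21.488956783580456), 148)]
-1 714 39.56008088970496 59.682493245507096 [(32, array([484.12545239,  38.1596055 ]), np.float64(41.075670966714185), 313), (40, array([483.990312  ,  38.12925041]), np.float64(39.86531277805271), 313), (56, array([483.72003122,  38.06854024]), np.float64(37.44459640073525), 313), (62, array([483.61867592,  38.04577392]), np.float64(36.53682775924144), 313)]
```

```bash
python3 - <<'E'
from ch import *
from bench import bot
s=bot.observe()
c=dict(np.load("w2.npz"));q=c["color"][278:306,308:350].astype(int)
v,u=np.nonzero(q.min(2)>150);uv=(u.mean()+308,v.mean()+278);print(uv,u.min(),u.max(),v.min(),v.max(),"grasp",plane(c,[uv],s["position"][2]-60.3,s)-s["position"])
for n,uc,rad in(("top0",(261,254),27),("scene0",(264,230),27)):
    c=dict(np.load(n+".npz"));im=c["color"];cv2.imwrite("pics/x.png",0*im) if 0 else 0
    v,u=np.mgrid[0:480,0:640];m=((im.min(2)>120)&(np.hypot(u-uc[0],v-uc[1])<rad)).astype(np.uint8)
    cs,_=cv2.findContours(m,cv2.RETR_EXTERNAL,cv2.CHAIN_APPROX_NONE)
    for k in cs:
        if len(k)>20:
            hl=cv2.convexHull(k)[:,0];print(n,len(k),hl.mean(0),cv2.boundingRect(k),rob(plane(c,hl,32)),rob(plane(c,hl,56)))
E
python3 -c "
import cv2,numpy as np
a=cv2.imread('pics/top0.png')[215:295,215:305];b=cv2.imread('pics/scene0.png')[195:270,225:305]
a=cv2.resize(a,(400,400));b=cv2.resize(b,(400,400));cv2.imwrite('pics/crop.png',np.hstack([a,b]))"
```

```text
(np.float64(327.1034482758621), np.float64(291.6551724137931)) 4 37 4 27 grasp [[ -0.10295924   3.31156497 -60.3       ]]
top0 69 [258.14285714 253.85714286] (248, 242, 26, 23) (array([487.36909414,  39.30185246]), np.float64(22.377546090706378), 9) (array([484.38641481,  36.59162921]), np.float64(21.7659335083073), 9)
top0 22 [237.16666667 243.33333333] (235, 239, 6, 12) (array([499.70178713,  72.08100678]), np.float64(15.629614294848569), 6) (array([496.38203643,  68.47487907]), np.float64(15.202433015878507), 6)
top0 223 [257.68 257.4 ] (239, 235, 41, 41) (array([483.21887539,  37.34063751]), np.float64(41.35305089715128), 25) (array([480.3496279 ,  34.68401725]), np.float64(40.2228087275574), 25)
scene0 22 [283.16666667 225.16666667] (281, 221, 5, 9) (array([514.84360581,  25.84498197]), np.float64(12.557823486973986), 5) (array([494.30462773,   2.17000704]), np.float64(12.015393899578005), 5)
scene0 55 [263.53846154 218.07692308] (253, 212, 23, 16) (array([506.71687443,  64.20860103]), np.float64(21.954106791105463), 6) (array([486.5289269 ,  38.87652667]), np.float64(21.005808935522303), 6)
scene0 214 [257.78947368 234.36842105] (238, 210, 48, 42) (array([466.37996259,  53.86060631]), np.float64(64.27445230851505), 9) (array([447.93434998,  28.97550897]), np.float64(61.49814599487157), 9)
```

View pics/crop.png

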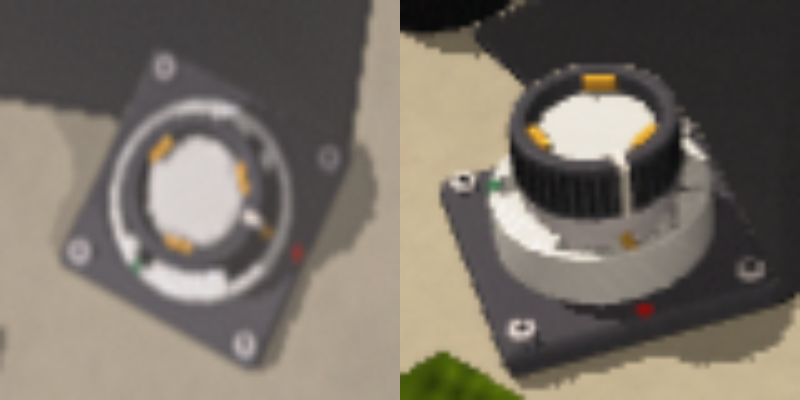

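The crop (top and scene view) shows the chuck with the white seat, three jaws, index next to the red dot (open), and the green mark on the opposite left side. The top-camera fit, (483.2,37.3), agrees with the wrist fit.

Run:
```python
from ch import *
from bench import bot
s=bot.observe();c=dict(np.load("w2.npz"))
g=c["color"].max(2).astype(int);print(g[240:275,328]);
m=g[244:275,300:357]
pts=[(u,244+int(np.argmax(g[244:275,u]<90))) for u in range(306,352,2)]
p=plane(c,np.array(pts)-[0,.5],s["position"][2]-60.3,s);q=p-s["position"];print(rob(q))
x=q[:,0];print(np.c_[x,q[:,1],q[:,1]-np.sqrt(np.maximum(0,256-x**2))][::3])
print(toolT(s)[:3,:3].T@(np.array([484,37.7,136.8])-s["position"]))
```

```text
[238 240 243 243 244 242 242 242 242 229 172  99  62  61  54  57  59  62
  54  56  56  59  71  72  71  68  68  67  65  72  68  68  72  66  69]
(array([-0.26228168,  8.86284429]), np.float64(13.443332378691075), 23)
[[-9.2972204  18.9311559   5.90957025]
 [-6.643188   20.75011462  6.19442662]
 [-4.01309897 21.65040909  6.16186376]
 [-1.39298141 22.09428641  6.15503917]
 [ 1.22290118 22.08367325  6.13047568]
 [ 3.8402492  21.61850163  6.08619704]
 [ 6.46478864 20.69670803  6.0609126 ]
 [ 9.11234173 18.3966317   5.24500716]]
[ 3.94179844 73.37700618 67.72945578]
```

```bash
python3 -m crank '[[[0.2,0,3.5],[0,0,0],2.8],[[0.4,1,6.75],[0,0,0],2.8],[[0.4,4,6.75],[0,0,0],2.8],[[0.4,6,6.75],[0,0,0],2.8],[[0.4,6.8,6.75],[0,0,0],2.8],[[0.4,7.1,6.75],[0,0,0],2.8],[[0.4,7.3,6.75],[0,0,0],2.8],[[0.4,7.35,6.75],[0,0,0],2.8],[[0.4,7.35,6.75],[0,0,0],2.8]]'
python3 - <<'E'
from h import *
from bench import bot
s=bot.observe();c=bot.capture("wrist");cv2.imwrite("pics/w3.png",c["color"][150:450,150:500,::-1].repeat(2,0).repeat(2,1))
print(s["position"],s["wrist_force"],s["moment"],s["width"])
E
```

```text
time: 6.12
position: [484.3, 37.4, 137.1]
orientation: [-90.0, -0.1, -0.2]
wrist_force: [0.2, -0.4, 0.0]
width: 30.9
[484.32826861  37.42861689 137.07344777] [ 0.18035124 -0.42025583  0.030574  ] [-0.03274981 -0.07816191 -0.03999646] 30.856165861273112
```

View pics/w3.png

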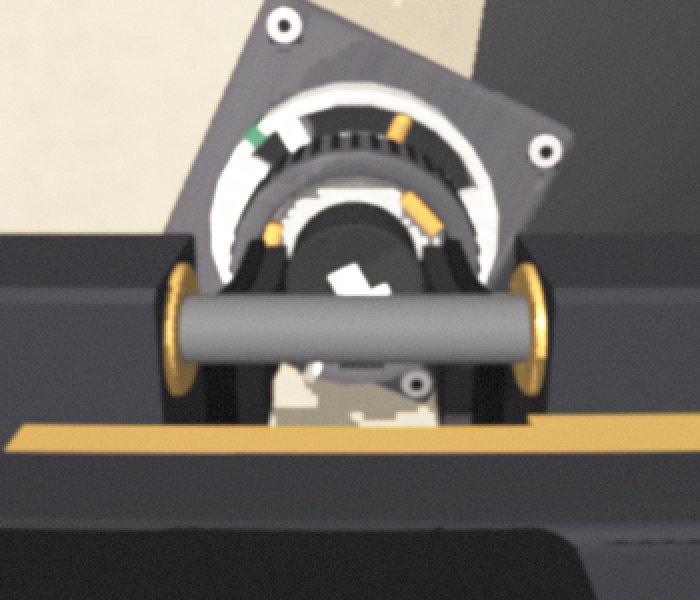

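Wrist crop: the specimen is centred over the seat between the jaws, and no contact force is felt yet. I'll lower the last 0.7 mm and release.

```bash
python3 -m crank '[[[0,0.07,0],[0,0,0],2.8],[[0,0.07,0],[0,0,0],2.8],[[0,0.07,0],[0,0,0],4],[[0,0.07,0],[0,0,0],6],[[0,0.07,0],[0,0,0],8.7],[[0,0.07,0],[0,0,0],8.7],[[0,0.07,0],[0,0,0],8.7],[[0,0.07,0],[0,0,0],8.7],[[0,-2,0],[0,0,0],8.7],[[0,-6,-2],[0,0,0],8.7],[[0,-6,-4.5],[0,0,0],8.7],[[0,-6,-4.5],[0,0,0],8.7],[[0,-6,-4.5],[0,0,0],8.7]]'
python3 - <<'E'
from ch import *
from bench import bot
s=bot.observe();c=bot.capture("wrist");cv2.imwrite("pics/w4.png",c["color"][:,:,::-1]);np.savez("w4.npz",**c);print(s["position"],s["wrist_force"],s["q"])
E
```

```text
time: 7.8
position: [483.7, -6.7, 196.6]
orientation: [-90.0, -0.1, -0.1]
wrist_force: [0.7, 0.1, -0.5]
width: 86.7
[483.71111585  -6.70348587 196.63752312] [ 0.68529938  0.14057454 -0.45813647] [ 30.89001903   4.08180739 -34.15273613 112.0392038    2.52248973
  64.54131161  -4.39906798]
```

View pics/w4.png

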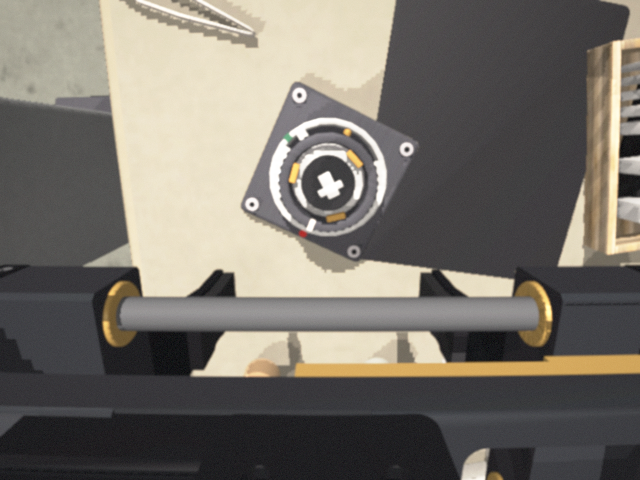

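The specimen stands in the seat, cross at (329,184), inside the jaws. The index is at (311,226) and the red dot at (304,233), so the collar is open.

Run:
```python
from ch import *
from bench import bot
s=bot.observe();c=dict(np.load("w4.npz"));g=c["color"].min(2)
q=g[165:203,310:350];v,u=np.nonzero(q>150);k=cv2.connectedComponentsWithStats((q>150).astype(np.uint8));print(k[2],k[3])
i=1+np.argmax(k[2][1:,4]);print("cross",plane(c,[k[3][i]+[310,165]],76,s))
v,u=np.mgrid[0:480,0:640];m=((g>140)&(np.hypot(u-328,v-178)<64)).astype(np.uint8)
cs,_=cv2.findContours(m,cv2.RETR_EXTERNAL,cv2.CHAIN_APPROX_NONE)
for k in cs:
    if len(k)>100: print("track",rob(plane(c,cv2.convexHull(k)[:,0],32,s)))
a=plane(c,[(311,226)],62,s)[0];r=plane(c,[(304,233)],12,s)[0];gm=plane(c,[(288,139)],32,s)[0]
for n,p in(("idx",a),("red",r),("green",gm)): print(n,p,np.degrees(np.arctan2(p[1]-37.7,p[0]-484)))
```

```text
[[   0    0   40   38 1067]
 [  38    0    2    1    2]
 [   8    6   25   28  449]
 [  38   37    2    1    2]] [[19.71134021 17.66447985]
 [38.5         0.        ]
 [18.8285078  20.48552339]
 [38.5        37.        ]]
cross [[484.83661246  37.98896604  76.        ]]
track (array([484.24071722,  37.08556778]), np.float64(24.799975742382173), 25)
track (array([484.05614959,  38.40026731]), np.float64(41.22004377753498), 44)
idx [473.57305163  10.88621099  62.        ] -111.24932457426836
red [465.89363786  -5.5966753   12.        ] -112.69433530627677
green [457.39079788  64.94712603  32.        ] 134.32136779414733
```

```bash
python3 -m crank '[[[0,0,2],[0,-0.17,0],8.7],[[0.05,0,4.45],[0,-0.35,0],8.7],[[0.05,0,4.45],[0,-0.53,0],8.7],[[0.05,0,4.45],[0,-0.7,0],8.7],[[0.05,0,4.45],[0,-0.88,0],8.7],[[0.05,0,4.45],[0,-1.05,0],8.7],[[0.05,2,4.45],[0,-1.05,0],8.7],[[0.05,5,4.45],[0,-1.05,0],8.7],[[0.05,7,4.45],[0,-1.05,0],8.7],[[0.05,7.56,4.45],[0,-1.05,0],8.7],[[0.05,7.56,4.45],[0,-1.05,0],8.7],[[0.05,7.56,4.45],[0,-1.05,0],5.5],[[0.05,7.56,4.45],[0,-1.05,0],5.5],[[0.05,7.56,4.45],[0,-1.05,0],5.5],[[0.05,7.56,4.45],[0,-1.05,0],5.5],[[0.05,7.56,4.45],[0,-1.05,0],5.5]]' 30; python3 -c "
from bench import bot
s=bot.observe();print(s['q'],s['moment'],s['wrist_force'])"
```

```text
time: 9.85
position: [484.4, 37.7, 121.4]
orientation: [-90.1, -0.0, 60.1]
wrist_force: [-2.1, -1.6, 4.4]
width: 60.8
[ 28.79884503  10.93428529 -38.95327179 115.77199467   8.32254629
  55.91101639  45.75223724] [-0.29436487  0.14432776  0.0736011 ] [-2.1324675  -1.620201    4.41547879]
```

```bash
python3 -m crank '[[[0,0.3,0],[0,0,0],5.5],[[0,0.65,0],[0,0,0],5.5],[[0,0.65,0],[0,0,0],5.5],[[0,0.65,0],[0,0.15,0],5.5],[[0,0.65,0],[0,0.3,0],5.5],[[0,0.65,0],[0,0.45,0],5.5],[[0,0.65,0],[0,0.6,0],5.5],[[0,0.65,0],[0,0.75,0],5.5],[[0,0.65,0],[0,0.9,0],5.5],[[0,0.65,0],[0,1.05,0],5.5],[[0,0.65,0],[0,1.2,0],5.5],[[0,0.65,0],[0,1.2,0],5.5]]' 40; python3 -c "
from bench import bot
s=bot.observe();print(s['q'],s['moment'],s['wrist_force'])"
```

```text
time: 11.35
position: [484.6, 37.8, 115.6]
orientation: [-90.0, -0.1, -8.8]
wrist_force: [-2.5, -0.9, 7.9]
width: 60.6
[ 21.35226828  10.3658218  -30.95275827 116.23622331   6.54878605
  54.95697117 -21.71438338] [-0.17719151  0.52492276 -0.07658946] [-2.47027029 -0.87126091  7.90890085]
```

```bash
python3 -m crank '[[[0,0.05,0],[0,0.12,0],5.5],[[0,0.05,0],[0,0.24,0],5.5],[[0,0.05,0],[0,0.36,0],5.5],[[0,0.05,0],[0,0.45,0],5.5],[[0,0.05,0],[0,0.45,0],5.5]]'; python3 -c "
from bench import bot
s=bot.observe();print(s['q'],s['moment'],s['wrist_force'])"
python3 -m crank '[[[0,0.0,0],[0,0.08,0],5.5],[[0,0,0],[0,0.16,0],5.5],[[0,0,0],[0,0.16,0],5.5]]'; python3 -c "
from bench import bot
s=bot.observe();print(s['q'],s['moment'],s['wrist_force'])"
```

```text
time: 11.98
position: [484.7, 37.8, 115.7]
orientation: [-90.0, -0.1, -34.6]
wrist_force: [-2.0, -1.2, 7.2]
width: 60.7
[ 18.86513739  10.05525726 -28.27890744 116.2952948    5.88847158
  54.90496083 -47.03247978] [-0.25257642  0.604631   -0.07549581] [-1.98153002 -1.20905346  7.19842641]
time: 12.35
position: [484.8, 37.8, 116.3]
orientation: [-90.0, -0.1, -43.8]
wrist_force: [-2.9, -1.1, 6.4]
width: 60.1
[ 18.01082585   9.91469036 -27.36151292 116.2834815    5.65104506
  54.96700641 -56.06636921] [-0.22584424  0.67706315 -0.0352392 ] [-2.93782585 -1.12308157  6.35466584]
```

```bash
for i in 1 2 3; do python3 -m crank '[[[0,0.05,0],[0,0.07,0],5.5],[[0,0.05,0],[0,0.07,0],5.5]]' | head -3; python3 -c "
from bench import bot
s=bot.observe();print(s['moment'],s['wrist_force'])"; done
```

```text
time: 12.6
position: [484.8, 37.8, 116.4]
orientation: [-90.0, -0.1, -47.9]
[-0.2129985   0.63091631 -0.06315435] [-2.64848187 -0.91924027  6.78787485]
time: 12.85
position: [484.8, 37.8, 116.4]
orientation: [-90.0, -0.1, -51.9]
[-0.24359911  0.63276873 -0.02076679] [-3.16947526 -1.27629807  6.30191375]
time: 13.1
position: [484.9, 37.8, 116.5]
orientation: [-90.0, -0.1, -56.0]
[-0.22627831  0.61179475 -0.08732915] [-2.16415852  0.24932473  7.53723947]
```

Run:
```python
from h import *
from bench import bot
c=bot.capture("wrist");cv2.imwrite("pics/w5.png",cv2.resize(c["color"][110:410,150:500,::-1],None,fx=2,fy=2))
```

```text
(no output)
```

View pics/w5.png

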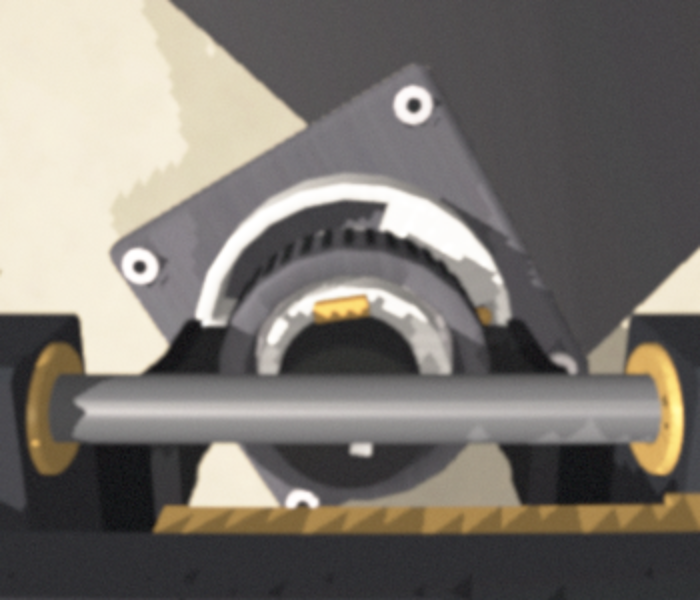

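The crop shows one of the collar's brass pins at (485,315), about 105° clockwise of where it was before, so the collar has turned with the tool. I'll keep feeling for the stop.

```bash
for i in 1 2 3; do python3 -m crank '[[[0,0.1,0],[0,0.06,0],5.5],[[0,0.1,0],[0,0.06,0],5.5]]' | head -3; python3 -c "
from bench import bot
s=bot.observe();print(s['moment'],s['wrist_force'],s['effort'][6],s['width'])"; done
```

```text
time: 13.4
position: [484.9, 37.9, 116.4]
orientation: [-90.1, -0.2, -59.2]
[-0.27612474  0.84846494  1.20116459] [-3.29508824 -1.98168662  9.4419772 ] -1.2867126613855362 60.680633403700334
time: 13.65
position: [485.7, 38.6, 116.4]
orientation: [-90.0, -0.4, -62.2]
[-0.17108365  0.34245849  1.67154558] [-1.64641298 -0.33448159  6.76839909] -1.8495021387934685 60.889491213609546
time: 13.9
position: [487.0, 39.3, 116.4]
orientation: [-89.8, -0.5, -65.3]
[-0.06552883 -0.05764115  1.58131357] [ 0.79690867 -0.72987243  5.48388348] -1.6879728063941002 61.11259400325854
```

The stop is felt: the moment jumped to 1.2–1.7 N m at about 2.05 rad of tool turn, and after that the fingers slid. Next I ease back slightly, open and rise.

```bash
python3 -m crank '[[[0,0,-0.15],[0,-0.06,0],5.5],[[0,0,-0.25],[0,-0.06,0],5.5],[[0,-0.2,-0.25],[0,-0.06,0],7],[[0,-0.2,-0.25],[0,-0.06,0],8.7],[[0,-0.2,-0.25],[0,-0.06,0],8.7],[[0,-0.2,-0.25],[0,-0.06,0],8.7],[[0,-0.2,-0.25],[0,-0.06,0],8.7],[[0,-3,-0.25],[0,-0.06,0],8.7],[[0,-8,-0.25],[0,-0.06,0],8.7],[[0,-8.5,-4.5],[0,-0.06,0],8.7],[[0,-8.5,-4.5],[0,-0.06,0],8.7],[[0,-8.5,-4.5],[0,-0.06,0],8.7]]'
python3 - <<'E'
from ch import *
from bench import bot
s=bot.observe();c=bot.capture("wrist");cv2.imwrite("pics/w6.png",cv2.resize(c["color"][60:330,170:490,::-1],None,fx=2,fy=2));np.savez("w6.npz",**c);print(s["position"],s["wrist_force"],s["q"])
d=bot.capture("scene");cv2.imwrite("pics/s2.png",cv2.resize(d["color"][180:350,200:420,::-1],None,fx=3,fy=3))
E
```

```text
time: 15.4
position: [445.8, 21.2, 201.2]
orientation: [-89.8, -0.5, -61.9]
wrist_force: [0.5, 0.7, -0.6]
width: 86.8
[445.84276666  21.15478869 201.2314096 ] [ 0.50590759  0.67752954 -0.60526506] [ 19.27418977  -1.97458253 -25.029768   116.80781335  -0.47301447
  64.60426203 -67.45484741]
```

View pics/w6.png

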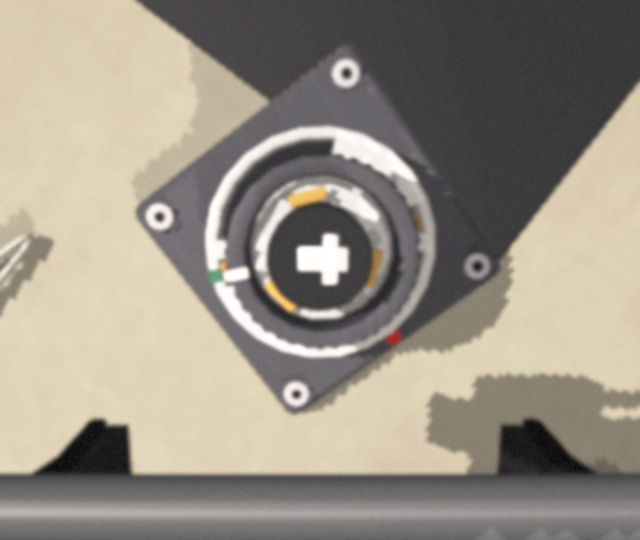

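View pics/s2.png

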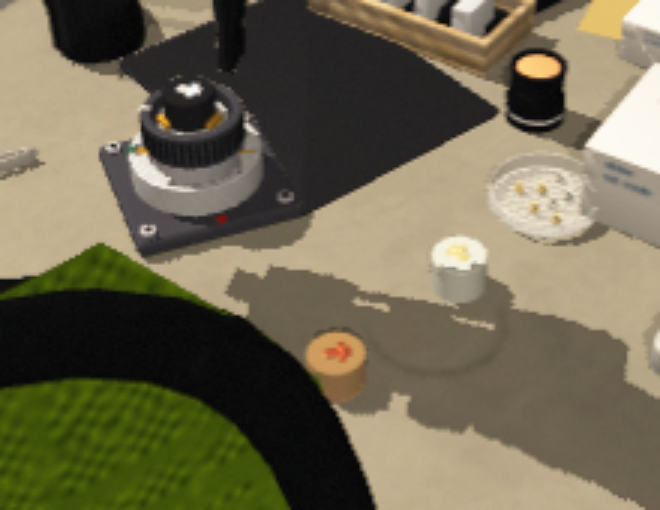

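The index line (235,274) now points at the green mark (215,275). The specimen stands upright among the jaws and the other two specimens are in place. One numeric check of centring and collar height before handing in.

Run:
```python
from ch import *
from bench import bot
s=bot.observe();c=dict(np.load("w6.npz"));g=c["color"].min(2)
q=g[60+113:60+145,170+146:170+177];k=cv2.connectedComponentsWithStats((q>150).astype(np.uint8));i=1+np.argmax(k[2][1:,4]);uv=k[3][i]+[316,173];print(uv,k[2][i])
print("cross",plane(c,[uv],76,s),depth(c,[uv.round()],s))
v,u=np.mgrid[0:480,0:640];m=((g>140)&(np.hypot(u-330,v-181)<60)).astype(np.uint8)
cs,_=cv2.findContours(m,cv2.RETR_EXTERNAL,cv2.CHAIN_APPROX_NONE)
for x in cs:
    if len(x)>80: print("track",rob(plane(c,cv2.convexHull(x)[:,0],32,s)))
p=depth(c,np.c_[u.ravel(),v.ravel()],s);r=np.hypot(p[:,0]-484.2,p[:,1]-37.9)
for n,a,b,lo,hi in(("collar top",26,29.5,50,70),("track top",36,39,25,40),("specimen",0,12,66,86)):
    z=p[(r>a)&(r<b)&(p[:,2]>lo)&(p[:,2]<hi),2];print(n,np.median(z),len(z))
```

```text
[331.48259861 189.20417633] [  2   4  26  26 431]
cross [[484.6414025   38.01686094  76.        ]] [[484.69512313  38.3906653   76.90449821]]
track (array([480.35915853,  35.18545471]), np.float64(9.56565118128595), 11)
track (array([484.28432484,  38.38136799]), np.float64(24.05011190215915), 19)
track (array([484.24716789,  38.66249935]), np.float64(41.019277000392655), 44)
collar top 62.521841183742325 1520
track top 32.38558690466752 1188
specimen 76.66648112397144 1281
```

The specimen is within 0.8 mm of the axis with its top at 76 mm. The collar top reads 62 mm, so it is raised and locked. Handing in.

```bash
python3 -c "
from bench import bot
print(bot.hand_in(), bot.observe()['time'])"
```

```text
the job is handed in; nothing more can be done
the job is handed in; nothing more can be done
```

The black specimen is clamped in the chuck and the collar is locked; I handed the job in at about 15.5 s, and no verdict was reported.

- **Placing:** I gripped the specimen by its upper half, set it on the seat with the collar open, and let go.
- **Clamping:** I gripped the collar, pressed it down about 6 mm and turned it clockwise. The end stop came after about 2.05 rad of tool turn, where the moment rose to 1.2–1.7 N m. I overran it slightly, so the fingers slid on the collar. I then eased back 0.06 rad, let go and backed away.
- **Last checks:**
  - **Specimen:** its centre is 0.4–0.8 mm from the chuck axis. Its top reads 76.7 mm, expected 76.
  - **Collar:** its top reads 62.5 mm, expected 62 when raised. The index line is at the green mark.
  - **Other specimens:** in the final picture the beige and pale specimens look unmoved; I did not measure them again.
  - **Robot:** the gripper was clear of everything.
- **Disagreement:** my first position for the chuck, picked by eye from the two fixed cameras, was about 7–10 mm off. The fitted track ring from the wrist and top cameras agreed to about 1 mm, and I used that.

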